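# Clear and close a tin-casting mould and hold it shut for the pour

### The job

Take the scraper block and use it, not the fingers, to wipe the three loose metal chips off the face of the mould base onto the bench, then stand the scraper back on the bench clear of the mould. Pick up the mould's top half by its handle, ease it down gently over the two dowels until it is fully home on the base, and keep hold of the handle, pressing the halves firmly together with about a kilo's weight (some 10 N): you finish while still holding and pressing, ready for the pour. Leave the other things on the bench where they are.

Things in the scene. Friction and masses are not known exactly. Their poses are not given: they have to be found in the camera images.
- mould_base: fixed lower half of a graphite casting mould: dark grey block 160 (x) x 100 (y) x 30 (z) mm, flat top face 30 mm above the bench. Origin: centre of its underside, on the bench; x along its length, z up. Two bright steel dowels stand on the face, on its long centre line. A steel edge clamp, 25 mm high, at each short end reaches 106 mm from the centre; the long sides are clear.
- dowel_a (a point): foot of the dowel 68 mm from the centre at the base's +x end, on its axis, level with the face. Dowel: 10 mm diameter, 14 mm tall, straight for 7 mm, then tapering to 5 mm at the tip
- dowel_b (a point): foot of the other, equal dowel, 68 mm from the centre at the -x end, level with the face; 126 mm of face is free between the two
- mould_top: loose upper half, about 0.45 kg: dark grey graphite plate 160 (x) x 92 (y) x 18 (z) mm, flat on the bench right side up, a bow handle and a flat pouring gate on top. Origin: centre of its underside; x along its length, z up. Fits the base either way round. Fully home, its underside lies on the base's face, 30 mm above the bench, its origin over the base's.
- handle (a point): centre of the bar of the aluminium handle, 49 mm above the plate's underside. Bar along the plate's x: 104 mm long, 14 mm wide (y), 14 mm high (42 to 56 mm above the underside), on two feet 45 mm either side of the centre; a clear 24 mm gap under the bar
- hole_a (a point): centre of the hole 68 mm from the centre at the plate's +x end, level with the underside; 12 mm diameter, right through the plate (1 mm of play all round a dowel)
- hole_b (a point): centre of the equal hole at the plate's -x end, level with the underside
- scraper: scraper block of pale wood with a white plastic sole, about 0.1 kg, standing on the bench: foot 96 (x) x 36 (y) x 16 (z) mm, flat sole; on it a grip rib 80 mm long (x), 20 mm wide (y), its top 53 mm above the sole. Origin: centre of the sole; x along its length, z up. It scrapes with either long edge, moving along its y, and fits between the dowels.
- grip (a point): middle of the scraper's grip rib, 38 mm above the sole
- chip_a: loose chip of bright tin flash from the last casting, one of three, 18 x 12 x 6 mm, about 10 g, lying on the middle of the base's face between the dowels (within 45 mm of the centre along the base's x and 36 mm along its y). Origin: centre of its underside
- chip_b: loose chip of bright tin flash from the last casting, one of three, 18 x 12 x 6 mm, about 10 g, lying on the middle of the base's face between the dowels (within 45 mm of the centre along the base's x and 36 mm along its y). Origin: centre of its underside
- chip_c: loose chip of bright tin flash from the last casting, one of three, 18 x 12 x 6 mm, about 10 g, lying on the middle of the base's face between the dowels (within 45 mm of the centre along the base's x and 36 mm along its y). Origin: centre of its underside
- spool: bystander: solder reel with yellow flanges, 56 mm across, 36 mm high. Origin: centre of its underside
- motor_a: bystander: small red-belled quadcopter motor, 28 mm across, 33 mm high to the shaft's end, standing upright. Origin: centre of its underside
- motor_b: bystander: another such motor, on the robot's side of the bench. Origin: centre of its underside
- tape: bystander: roll of yellow tape lying flat, 90 mm across, 24 mm high. Origin: centre of its underside
- driver: bystander: screwdriver with a blue handle, lying. Origin near its middle
- pliers: bystander: red-handled pliers lying flat, 155 mm long, 13 mm high. Origin: at their pivot
- flux: bystander: small amber jar of soldering flux with a black lid, 40 mm across, 45 mm high, on the robot's side of the bench. Origin: centre of its underside

How it is judged:
By the outcome, as a careful person would: the job done as asked, in the order asked, and still so for the second after the job is handed in, while the arm keeps its last pose, push and grip.
It also fails if it takes over 61 s, if anything falls off the work surface, if the arm or the gripper's body presses on something with over 40 N, if the wrist force passes 120 N, or if a joint passes its speed limit or range.

### The arm

A 6-joint arm with a two-finger parallel gripper is mounted at the origin on the work surface. World frame = base frame: x ahead of the robot, y to its left, z up, the work surface at z = 0. Lengths are in m, angles in rad, forces in N, time in s.
With the tool pointing down it reaches from about 0.425 to 0.95 m from the base axis. Payload 3.5 kg.
Tool frame: the origin (TCP) lies at the very end of the fingers, on their centre line; the grasp point (between the pads) lies 19 mm behind it; z points along the fingers, y is the line along which they close (so a half turn about z gives the same grasp; the last joint's range is limited). The gripper opens to 85 mm and grips with 20 to 120 N. Pads are 22 mm wide; open, the fingers measure 114 mm over their backs; the gripper's body (76 mm by 85 mm) begins 54 mm behind the grasp point. The pads swing forward as they close: fully open they stand 13 mm farther back than shut.
Start: joints at [1.157, 0.286, 1.577, -0, 1.279, -0.15], TCP at [0.176, 0.652, 0.231] pointing down, gripper open.
Joint ranges: [-2.77, 2.77], [-0.9, 2.22], [0.21, 2.48], [-1.53, 4.67], [0.24, 2.81], [-2.84, 2.84]. Speed limits (rad/s): [2.79, 2.79, 3.14, 3.14, 3.14, 3.14].

### API

Orientations are given as a unit quaternion [x, y, z, w].
In Python, from plant import ctrl, optics, sign_off gives the robot as it stands.
- The arm moves only by the shell command python3 -m creep 'ROWS' [FORCE]. ROWS is JSON, a list of rows, each an object of numbers: "x", "y", "z": the shift along the tool's x, y, z in mm; "rx", "ry", "rz": the turn, a rotation vector about the tool's x, y, z in degrees; "grip": the opening, from 0 (shut) to 1 (fully open). In form: [{"x": .., "y": .., "z": .., "rx": .., "ry": .., "rz": .., "grip": ..}, ...]. A call has exactly 10 rows; each row shifts and turns the commanded pose from where the row before left it, along the tool's axes as they then stand; what a row does not reach is not made up. A row lasts 1/12 s, in which the tool goes at most 41.7 mm and 7.16 degrees, less where a joint would pass 70% of its speed; a pose out of reach is approached as far as the arm can. A call with a gripper value outside its range is refused whole. The fingers move at their own pace and stop on an object; FORCE is the grip in N (left out, the last holds). Time passes only in rows, so rows that do not move let the fingers close, or fill a call up. It gives the time, the measured TCP pose, the force, the opening and the grip force at its end, in the units of the state.
- ctrl.get_state(): the state, without advancing time (a new reading comes with each control period).
- optics.read_camera(name): name is "side" or "top"; returns a dict with "color" (420x560x3 uint8, blue, green, red), "K" (3x3 intrinsics, pixels), "D" ([k1, k2, p1, p2, k3] as OpenCV has them; the pictures are not rectified), "R" (3x3) and "t" (3): a world point X has camera coordinates R X + t. Camera axes: x right, y down, z forward; pixel columns grow to the right and rows downward; lengths in m; the calibration is good to about 2 mm. A picture is of the moment at which its call begins. There is no depth.
- sign_off(): hands the job in; it is judged then, once.
The state is a dict: "time": time; "qpos": joint angles; "dq": joint speeds; "joint_efforts": joint torques, N m; "eef_pos": TCP position; "tcp_rot": TCP orientation; "contact_force": force on the tool from outside, world axes, zero at the start; "wrist_torque": the same for the moment, N m; "opening": opening from 0.0 (shut) to 1.0 (fully open); "finger_force": force on a finger pad.
Only numpy, scipy, OpenCV 4.12 (cv2) and the standard library are available. Lean on these libraries where they do the work, as an engineer would, in place of code of your own. Each camera call takes 0.05 s, during which the arm holds its last target. There are 200 camera calls.

## Working session

There is one attempt and no reset: what is moved stays moved. The work goes in short steps, Python scripts to look and compute and a shell command to move; the robot and the scene stay as the last step left them, time stands still between calls to the robot, and variables do not carry over. Pictures are saved under pics/ and viewed, at most 10 in all, crops included, and the job is handed in when it is done.

```bash
ls; mkdir -p pics; python3 - <<'E'
from plant import ctrl, optics
import cv2, numpy as np
for n in ("side","top"):
    d=optics.read_camera(n); cv2.imwrite(f"pics/{n}0.png",d["color"]); np.savez(f"{n}0.npz",**d)
    print(n,d["K"].tolist(),d["D"],d["R"].tolist(),d["t"])
s=ctrl.get_state(); print(s)
E
```

```text
pics
side [[489.3764018711689, 0.0, 277.80959630642576], [0.0, 489.3764018711689, 213.43058762727657], [0.0, 0.0, 1.0]] [-0.0772793  0.         0.         0.         0.       ] [[0.8273390782304362, -0.561215794383306, 0.023385503362709358], [-0.3288537895779795, -0.5177050324918849, -0.7898333269828378], [0.4553737308113132, 0.645769565299644, -0.6128755451310602]] [-0.47368759  0.23138666  1.26040283]
top [[389.9799433502479, 0.0, 286.0329340659213], [0.0, 389.9799433502479, 205.86139218294744], [0.0, 0.0, 1.0]] [-0.06012822  0.          0.          0.          0.        ] [[-0.011616888767047159, -0.9998572123903228, 0.01227203024877311], [-0.9936545947744203, 0.010169988870594966, -0.11201391703736671], [0.11187311642685278, -0.013495412458488405, -0.9936308568394597]] [-0.00440641  0.54081326  1.08620627]
{'time': 0.1, 'qpos': array([ 1.15702784e+00,  2.87103262e-01,  1.57807772e+00, -1.58556088e-06,
        1.27860981e+00, -1.50020765e-01]), 'dq': array([ 0.0010974 , -0.00084712, -0.00312031,  0.00125109,  0.00076292,
        0.00049671]), 'joint_efforts': array([ 6.49450212e-04, -4.07294190e+01, -2.93698937e+01, -1.36807571e-04,
        3.40931030e-03, -5.89791416e-07]), 'eef_pos': array([0.17570767, 0.65109182, 0.23004253]), 'tcp_rot': array([ 1.31491657e-01,  9.91316668e-01, -1.05590055e-03, -3.05005797e-04]), 'contact_force': array([ 0.12044272, -0.16239745,  0.00320667]), 'wrist_torque': array([ 0.02835179, -0.04139254, -0.01080645]), 'finger_force': 0.0, 'opening': 0.9977174475937228}
```

View pics/side0.png

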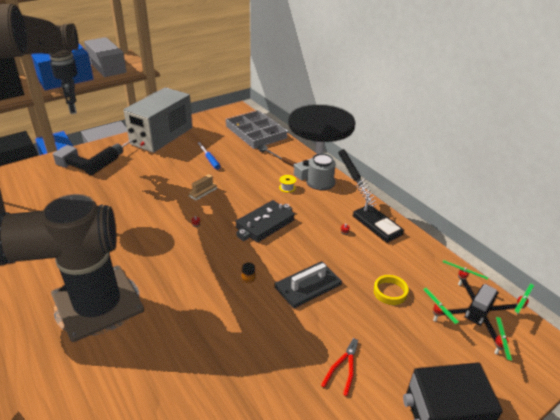

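View pics/top0.png

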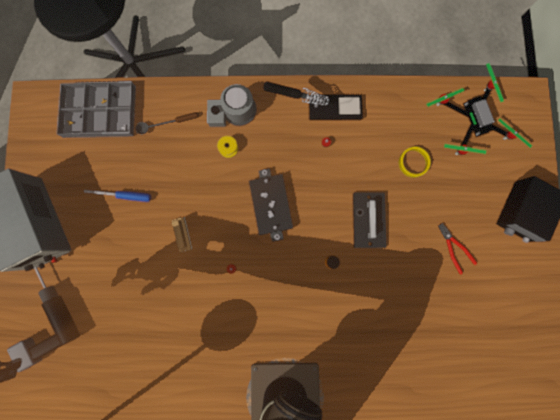

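```bash
python3 - <<'E'
import cv2
t=cv2.imread("pics/top0.png")[160:280,160:400]; s=cv2.imread("pics/side0.png")[165:310,180:350]
cv2.imwrite("pics/t1.png",cv2.convertScaleAbs(cv2.resize(t,None,fx=3.333,fy=3.333,interpolation=2),alpha=1.6))
cv2.imwrite("pics/s1.png",cv2.convertScaleAbs(cv2.resize(s,None,fx=4,fy=4,interpolation=2),alpha=1.6))
E
```

```text
(no output)
```

View pics/t1.png

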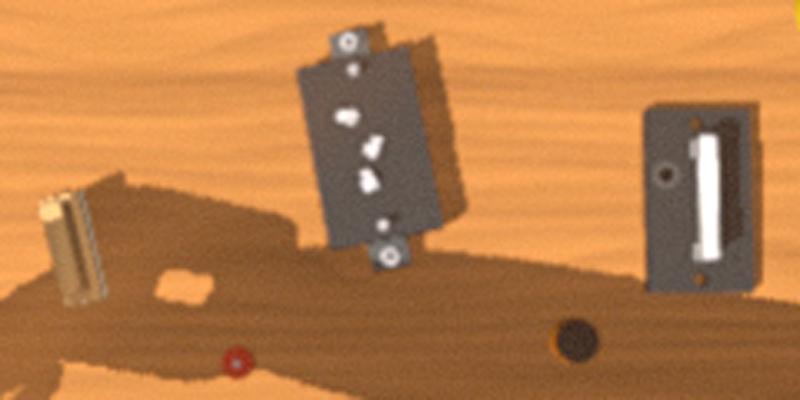

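View pics/s1.png

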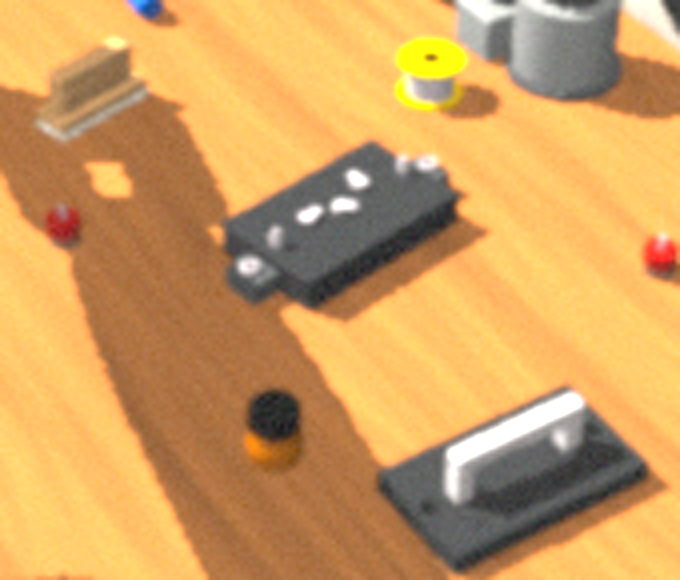

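```bash
cat > loc.py <<'E'
import cv2, numpy as np
from scipy.spatial.transform import Rotation as Ro
def ray(d,uv):
    n=cv2.undistortPoints(np.array([[uv]],float),d["K"],d["D"])[0,0]
    v=d["R"].T@np.array([n[0],n[1],1]); return -d["R"].T@d["t"], v/np.linalg.norm(v)
def plane(d,uv,z):
    c,v=ray(d,uv); return c+v*(z-c[2])/v[2]
def tri(a,ua,b,ub):
    (c1,v1),(c2,v2)=ray(a,ua),ray(b,ub)
    s=np.linalg.lstsq(np.c_[v1,-v2],c2-c1,rcond=None)[0]
    p,q=c1+s[0]*v1,c2+s[1]*v2; return (p+q)/2, np.linalg.norm(p-q)
def proj(d,X):
    return cv2.projectPoints(np.array([X],float),cv2.Rodrigues(d["R"])[0],d["t"],d["K"],d["D"])[0][0,0]
def blob(d,uv,r,thr):
    g=d["color"].min(2).astype(float); u,v=np.round(uv).astype(int)
    w=np.clip(g[v-r:v+r+1,u-r:u+r+1]-thr,0,None); yy,xx=np.mgrid[v-r:v+r+1,u-r:u+r+1]
    return np.array([(w*xx).sum(),(w*yy).sum()])/w.sum()
def yaw(s):
    R=Ro.from_quat(s["tcp_rot"]).as_matrix(); return np.degrees(np.arctan2(-R[0,1],R[1,1])),R
def go(s,x,y,z,yw):
    """turn rz (deg) then shift (mm), tool axes after the turn; tool assumed to be set upright"""
    a,R=yaw(s); rz=-((yw-a+90)%180-90); t=np.radians(yw if abs((yw-a))<90 else yw+180)
    A=np.array([[-np.cos(t),-np.sin(t),0],[-np.sin(t),np.cos(t),0],[0,0,-1]]).T
    d=1000*(np.array([x,y,z])-s["eef_pos"])
    return "rz %.2f shift "%rz+str(np.round(np.array([[-np.cos(t),-np.sin(t),0],[-np.sin(t),np.cos(t),0],[0,0,-1]])@d,1))+" yaw now %.2f tilt %.2f"%(a,np.degrees(np.arccos(-R[2,2])))
E
python3 - <<'E'
from loc import *
T,S=dict(np.load("top0.npz")),dict(np.load("side0.npz"))
t=lambda u,v:(np.array([u,v])+.5)/(10/3)-.5+[160,160]
s=lambda u,v:(np.array([u,v])+.5)/4-.5+[180,165]
f=lambda a:np.round(np.array(a)*1000,1)
P={}
for n,a,b in [("dowA",(353,69),(402,160)),("dowB",(383,225),(275,233))]:
    p,e=tri(T,t(*a),S,s(*b)); P[n]=p; print(n,f(p),f(e), "blob",blob(T,t(*a),3,140), t(*a))
for n,a,b in [("sc lo",(105,298),(62,138)),("sc hi",(92,190),(147,92)),("bar far top",(708,134),(576,398)),("bar near top",(708,262),(454,457))]:
    p,e=tri(T,t(*a),S,s(*b)); P[n]=p; print(n,f(p),f(e))
print("base corners",[f(plane(T,t(*c),.03)) for c in [(299,70),(410,44),(441,225),(329,248)]], f(np.mean([plane(T,t(*c),.03) for c in [(299,70),(410,44),(441,225),(329,248)]],0)))
print("side base corners",[f(plane(S,s(*c),.03)) for c in [(375,143),(458,196),(312,285),(227,222)]],f(np.mean([plane(S,s(*c),.03) for c in [(375,143),(458,196),(312,285),(227,222)]],0)))
print("plate top",[f(plane(T,t(*c),.018)) for c in [(645,105),(757,103),(757,292),(647,292)]],f(np.mean([plane(T,t(*c),.018) for c in [(645,105),(757,103),(757,292),(647,292)]],0)))
print("plate side",[f(plane(S,s(*c),.018)) for c in [(568,388),(648,466),(460,556),(380,480)]],f(np.mean([plane(S,s(*c),.018) for c in [(568,388),(648,466),(460,556),(380,480)]],0)))
for c in [(697,124),(701,281)]: print("hole",f(plane(T,t(*c),.018)))
for c in [(347,117),(372,147),(369,181)]: print("chipT",f(plane(T,t(*c),.036)))
for c in [(357,179),(344,205),(310,214)]: print("chipS",f(plane(S,s(*c),.036)))
dx=P["dowA"]-P["dowB"]; print("base yaw",np.degrees(np.arctan2(dx[1],dx[0])),f(np.linalg.norm(dx)))
# white bar mask in top
for d,lo,hi in [(T,(355,195),(390,245)),(S,(280,255),(335,300))]:
    m=np.zeros((420,560),np.uint8); m[lo[1]:hi[1],lo[0]:hi[0]]=255*(d["color"].min(2)[lo[1]:hi[1],lo[0]:hi[0]]>130)
    c=max(cv2.findContours(m,0,2)[0],key=cv2.contourArea); r=cv2.minAreaRect(c); print("bar",r)
    b=cv2.boxPoints(r); print([f(plane(d,q,.056))[:2] for q in b], f(plane(d,r[0],.056)))
from plant import ctrl
dx=P["sc hi"]-P["sc lo"]; print("sc yaw",np.degrees(np.arctan2(dx[1],dx[0])),f(np.linalg.norm(dx)))
E
```

```text
dowA [613.   47.6  41.8] 0.8 blob [nan nan] [265.55 180.35]
dowB [479.7  22.7  42.4] 0.6 blob [nan nan] [274.55 227.15]
sc lo [420.7 265.9   3.7] 0.4
sc hi [511.8 279.    8.6] 6.2
bar far top [ 551.  -251.7   56.2] 3.1
bar near top [ 446.6 -250.1   55.5] 4.7
base corners [array([615. ,  94.6,  30. ]), array([637. ,  -1.7,  30. ]), array([479.6, -26.5,  30. ]), array([461. ,  69.2,  30. ])] [548.2  33.9  30. ]
side base corners [array([616.3,  91.2,  30. ]), array([632.2,  -1.6,  30. ]), array([479. , -30.7,  30. ]), array([463.9,  67. ,  30. ])] [547.8  31.5  30. ]
plate top [array([ 583.3, -206.9,   18. ]), array([ 584.2, -306.1,   18. ]), array([ 419.1, -299.5,   18. ]), array([ 420.4, -203.7,   18. ])] [ 501.8 -254.1   18. ]
plate side [array([ 578.6, -210.3,   18. ]), array([ 576.8, -300.1,   18. ]), array([ 423.3, -296. ,   18. ]), array([ 417.7, -212.4,   18. ])] [ 499.1 -254.7   18. ]
hole [ 566.1 -252.2   18. ]
hole [ 429.2 -251.    18. ]
chipT [572.7  53.   36. ]
chipT [546.6  31.8  36. ]
chipT [517.4  34.6  36. ]
chipS [573.3  52.4  36. ]
chipS [546.7  30.2  36. ]
chipS [518.7  34.8  36. ]
base yaw 10.588433367587648 135.6
bar ((372.0, 219.0), (36.0, 4.0), 90.0)
[array([ 549.2, -246.6]), array([ 549.1, -258. ]), array([ 447.9, -254.3]), array([ 448.1, -243.1])] [ 498.3 -250.5   56. ]
bar ((306.09283447265625, 272.9986572265625), (9.88850212097168, 40.223541259765625), 55.491477966308594)
[array([ 431.5, -246.6]), array([ 557.1, -225. ]), array([ 550.1, -258.4]), array([ 427., -278.])] [ 489.7 -252.4   56. ]
sc yaw 8.184864566078968 92.2loc.py:17: RuntimeWarning: invalid value encountered in divide
  return np.array([(w*xx).sum(),(w*yy).sum()])/w.sum()
```

```bash
python3 - <<'E'
import cv2,numpy as np
t=cv2.imread("pics/top0.png")[212:258,165:200]; s=cv2.imread("pics/side0.png")[170:206,185:222]
R=lambda i:cv2.convertScaleAbs(cv2.resize(i,None,fx=10,fy=10,interpolation=2),alpha=1.8)
a,b=R(t),R(s); c=np.zeros((460,720,3),np.uint8); c[:460,:350]=a; c[:360,350:]=b
cv2.imwrite("pics/sc.png",c)
E
```

```text
(no output)
```

View pics/sc.png

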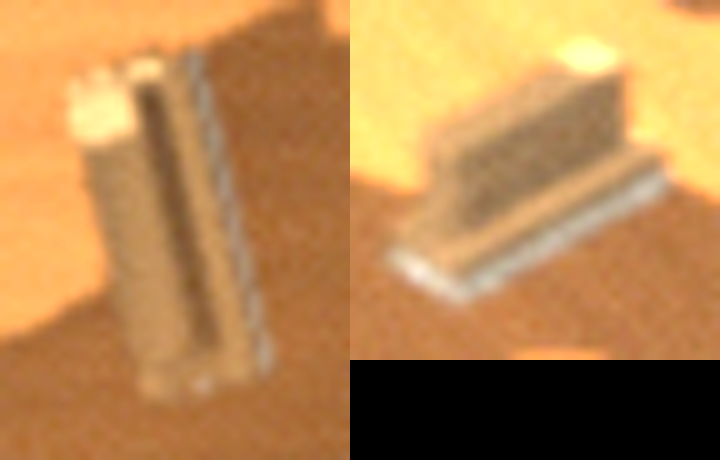

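```bash
python3 - <<'E'
from loc import *
from plant import ctrl
T,S=dict(np.load("top0.npz")),dict(np.load("side0.npz"))
t=lambda u,v:(np.array([u,v])+.5)/10-.5+[165,212]
s=lambda u,v:(np.array([u,v])+.5)/10-.5+[185,170]
f=lambda a:np.round(np.array(a)*1000,1)
for n,a,b in [("sole lo",(270,372),(110,303)),("sole hi",(204,52),(318,182)),("rib far -y",(133,78),(275,72)),("rib near -y",(190,352),(105,158))]:
    p,e=tri(T,t(*a),S,s(*b)); print(n,f(p),f(e))
print("rib top T",[f(plane(T,t(*c),.053)) for c in [(70,85),(133,78),(190,352),(138,362)]])
print("sole T",[f(plane(T,t(*c),0)) for c in [(270,372),(204,52)]]);print("sole S",[f(plane(S,s(*c),0)) for c in [(110,303),(318,182),(38,258)]])
st=ctrl.get_state()
print(go(st,.464,.290,.15,8.3))
E
```

```text
sole lo [421.6 265.4   0.7] 0.5
sole hi [513.5 286.3   3.1] 2.9
rib far -y [503.3 295.   47.1] 1.1
rib near -y [428.1 275.8  50.7] 2.8
rib top T [array([501.5, 310.8,  53. ]), array([503.3, 293.1,  53. ]), array([426.9, 275.9,  53. ]), array([424.2, 290.4,  53. ])]
sole T [array([421.4, 265.6,   0. ]), array([515. , 286.4,   0. ])]
sole S [array([422.2, 266. ,   0. ]), array([514.2, 291.1,   0. ]), array([413.3, 302. ,   0. ])]
rz -23.41 shift [-233.1 -398.9   80. ] yaw now -15.11 tilt 0.13
```

```bash
python3 -m creep '[{"rz":-7},{"rz":-7},{"rz":-7},{"rz":-7},{"grip":0.7},{},{},{},{},{}]' 40; python3 -c "
from loc import *
from plant import ctrl
s=ctrl.get_state();print(go(s,.4637,.2942,.08,13))"
```

```text
rz -28.11 shift [-200.3 -412.5  150. ] yaw now -15.11 tilt 0.13$[0]: bad value
```

```bash
python3 -m creep '[{"x":0,"y":0,"z":0,"rx":0,"ry":0,"rz":-7,"grip":0.7},{"x":0,"y":0,"z":0,"rx":0,"ry":0,"rz":-7,"grip":0.7},{"x":0,"y":0,"z":0,"rx":0,"ry":0,"rz":-7,"grip":0.7},{"x":0,"y":0,"z":0,"rx":0,"ry":0,"rz":-7,"grip":0.7},{"x":-20,"y":-40,"z":0,"rx":0,"ry":0,"rz":0,"grip":0.7},{"x":-20,"y":-35,"z":0,"rx":0,"ry":0,"rz":0,"grip":0.7},{"x":-20,"y":-35,"z":0,"rx":0,"ry":0,"rz":0,"grip":0.7},{"x":-20,"y":-35,"z":0,"rx":0,"ry":0,"rz":0,"grip":0.7},{"x":-20,"y":-35,"z":0,"rx":0,"ry":0,"rz":0,"grip":0.7},{"x":-20,"y":-35,"z":0,"rx":0,"ry":0,"rz":0,"grip":0.7}]' 40; python3 -c "
from loc import *
from plant import ctrl
s=ctrl.get_state();print(go(s,.4637,.2942,.08,13))"
```

```text
time: 0.93
eef_pos: [0.3396, 0.4694, 0.2308]
tcp_rot: [-0.112, 0.994, -0.0, -0.0]
contact_force: [0.1, 0.6, 0.5]
opening: 0.699
finger_force: 0.0
rz -0.09 shift [ -81.5 -198.7  150.8] yaw now 12.91 tilt 0.05
```

```bash
python3 -m creep '[{"x":-10,"y":-25,"z":18,"rx":0,"ry":0,"rz":0,"grip":0.7},{"x":-10,"y":-25,"z":18,"rx":0,"ry":0,"rz":0,"grip":0.7},{"x":-10,"y":-25,"z":18,"rx":0,"ry":0,"rz":0,"grip":0.7},{"x":-10,"y":-25,"z":18,"rx":0,"ry":0,"rz":0,"grip":0.7},{"x":-10,"y":-25,"z":18,"rx":0,"ry":0,"rz":0,"grip":0.7},{"x":-10,"y":-25,"z":18,"rx":0,"ry":0,"rz":0,"grip":0.7},{"x":-10,"y":-25,"z":18,"rx":0,"ry":0,"rz":0,"grip":0.7},{"x":-11,"y":-23,"z":18,"rx":0,"ry":0,"rz":0,"grip":0.7},{"x":0,"y":0,"z":7,"rx":0,"ry":0,"rz":0,"grip":0.7},{"x":0,"y":0,"z":0,"rx":0,"ry":0,"rz":0,"grip":0.7}]'; python3 -c "
from loc import *
from plant import ctrl
s=ctrl.get_state();print(go(s,.4637,.2942,.024,13))"
```

```text
time: 1.77
eef_pos: [0.4608, 0.2945, 0.0776]
tcp_rot: [-0.111, 0.994, -0.001, -0.003]
contact_force: [-0.4, -0.0, 0.1]
opening: 0.699
finger_force: 0.0
rz -0.27 shift [-2.8 -1.  53.6] yaw now 12.73 tilt 0.32
```

```bash
python3 -m creep '[{"x":-1,"y":-1,"z":14,"rx":0,"ry":0,"rz":0,"grip":0.6},{"x":0,"y":0,"z":14,"rx":0,"ry":0,"rz":0,"grip":0.6},{"x":0,"y":0,"z":14,"rx":0,"ry":0,"rz":0,"grip":0.6},{"x":0,"y":0,"z":11,"rx":0,"ry":0,"rz":0,"grip":0.6},{"x":0,"y":0,"z":0,"rx":0,"ry":0,"rz":0,"grip":0.6},{"x":0,"y":0,"z":0,"rx":0,"ry":0,"rz":0,"grip":0.1},{"x":0,"y":0,"z":0,"rx":0,"ry":0,"rz":0,"grip":0.1},{"x":0,"y":0,"z":0,"rx":0,"ry":0,"rz":0,"grip":0.1},{"x":0,"y":0,"z":0,"rx":0,"ry":0,"rz":0,"grip":0.1},{"x":0,"y":0,"z":0,"rx":0,"ry":0,"rz":0,"grip":0.1}]' 40; python3 -c "
from loc import *
from plant import ctrl
s=ctrl.get_state();print(go(s,.4637,.2942,.024,13))"
```

```text
time: 2.6
eef_pos: [0.464, 0.296, 0.0285]
tcp_rot: [-0.112, 0.994, 0.001, 0.001]
contact_force: [-0.7, 0.4, 2.7]
opening: 0.227
finger_force: 41.8
rz -0.12 shift [ 0.7 -1.7  4.5] yaw now 12.88 tilt 0.13
```

```bash
python3 -m creep '[{"x":0,"y":0,"z":-10,"rx":0,"ry":0,"rz":0,"grip":0.1},{"x":0,"y":0,"z":-20,"rx":0,"ry":0,"rz":0,"grip":0.1},{"x":0,"y":0,"z":-20,"rx":0,"ry":0,"rz":0,"grip":0.1},{"x":0,"y":0,"z":-20,"rx":0,"ry":0,"rz":0,"grip":0.1},{"x":0,"y":0,"z":-20,"rx":0,"ry":0,"rz":0,"grip":0.1},{"x":0,"y":0,"z":-20,"rx":0,"ry":0,"rz":2.3,"grip":0.1},{"x":0,"y":0,"z":0,"rx":0,"ry":0,"rz":0,"grip":0.1},{"x":0,"y":0,"z":0,"rx":0,"ry":0,"rz":0,"grip":0.1},{"x":0,"y":0,"z":0,"rx":0,"ry":0,"rz":0,"grip":0.1},{"x":0,"y":0,"z":0,"rx":0,"ry":0,"rz":0,"grip":0.1}]' 40; python3 -c "
from loc import *
from plant import ctrl
s=ctrl.get_state();print(go(s,.5545,-.0068,.1,10.6))"
```

```text
time: 3.43
eef_pos: [0.462, 0.2949, 0.1354]
tcp_rot: [-0.092, 0.996, -0.001, -0.002]
contact_force: [-1.0, 0.0, -1.8]
opening: 0.226
finger_force: 41.1
rz 0.01 shift [ -35.4 -313.6   35.4] yaw now 10.61 tilt 0.21
```

```bash
python3 -m creep '[{"x":-4,"y":-25,"z":0,"rx":0,"ry":0,"rz":0,"grip":0.1},{"x":-4,"y":-36,"z":0,"rx":0,"ry":0,"rz":0,"grip":0.1},{"x":-4,"y":-36,"z":0,"rx":0,"ry":0,"rz":0,"grip":0.1},{"x":-4,"y":-36,"z":0,"rx":0,"ry":0,"rz":0,"grip":0.1},{"x":-4,"y":-36,"z":0,"rx":0,"ry":0,"rz":0,"grip":0.1},{"x":-4,"y":-36,"z":0,"rx":0,"ry":0,"rz":0,"grip":0.1},{"x":-4,"y":-36,"z":0,"rx":0,"ry":0,"rz":0,"grip":0.1},{"x":-4,"y":-36,"z":0,"rx":0,"ry":0,"rz":0,"grip":0.1},{"x":-3,"y":-25,"z":0,"rx":0,"ry":0,"rz":0,"grip":0.1},{"x":0,"y":-12,"z":0,"rx":0,"ry":0,"rz":0,"grip":0.1}]'; python3 -m creep '[{"x":0,"y":0,"z":10,"rx":0,"ry":0,"rz":0,"grip":0.1},{"x":0,"y":0,"z":10,"rx":0,"ry":0,"rz":0,"grip":0.1},{"x":0,"y":0,"z":10,"rx":0,"ry":0,"rz":0,"grip":0.1},{"x":0,"y":0,"z":10,"rx":0,"ry":0,"rz":0,"grip":0.1},{"x":0,"y":0,"z":10,"rx":0,"ry":0,"rz":0,"grip":0.1},{"x":0,"y":0,"z":0,"rx":0,"ry":0,"rz":0,"grip":0.1},{"x":0,"y":0,"z":0,"rx":0,"ry":0,"rz":0,"grip":0.1},{"x":0,"y":0,"z":0,"rx":0,"ry":0,"rz":0,"grip":0.1},{"x":0,"y":0,"z":0,"rx":0,"ry":0,"rz":0,"grip":0.1},{"x":0,"y":0,"z":0,"rx":0,"ry":0,"rz":0,"grip":0.1}]'; python3 - <<'E'
from loc import *
from plant import ctrl,optics
s=ctrl.get_state();print(go(s,.5545,-.0068,.0585,10.6))
T,S=optics.read_camera("top"),optics.read_camera("side")
R=lambda i:cv2.convertScaleAbs(cv2.resize(i,None,fx=4,fy=4,interpolation=2),alpha=1.5)
cv2.imwrite("pics/pre.png",np.hstack([R(T["color"][165:255,230:330]),R(S["color"][175:265,220:320])]))
E
```

```text
time: 4.27
eef_pos: [0.5554, -0.0098, 0.1358]
tcp_rot: [-0.091, 0.996, -0.0, -0.001]
contact_force: [-1.0, 0.3, -0.7]
opening: 0.223
finger_force: 41.1
time: 5.1
eef_pos: [0.556, -0.0068, 0.0882]
tcp_rot: [-0.092, 0.996, -0.0, 0.001]
contact_force: [-0.2, -0.3, -0.6]
opening: 0.225
finger_force: 41.2
rz -0.01 shift [ 1.5  0.3 29.7] yaw now 10.59 tilt 0.10
```

View pics/pre.png

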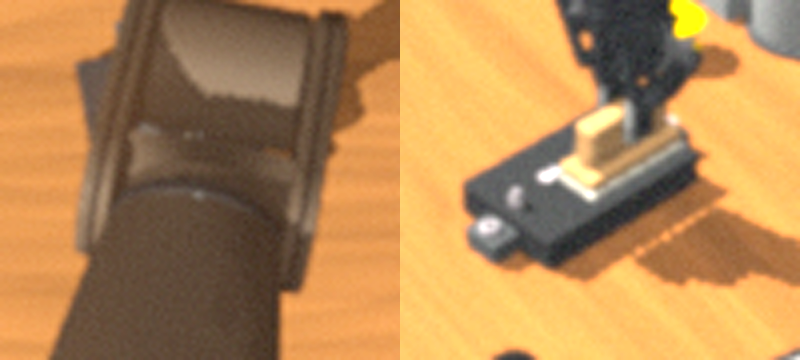

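```bash
python3 -m creep '[{"x":1,"y":0,"z":7,"rx":0,"ry":0,"rz":0,"grip":0.1},{"x":0,"y":0,"z":7,"rx":0,"ry":0,"rz":0,"grip":0.1},{"x":0,"y":0,"z":6,"rx":0,"ry":0,"rz":0,"grip":0.1},{"x":0,"y":0,"z":4,"rx":0,"ry":0,"rz":0,"grip":0.1},{"x":0,"y":0,"z":2,"rx":0,"ry":0,"rz":0,"grip":0.1},{"x":0,"y":0,"z":1,"rx":0,"ry":0,"rz":0,"grip":0.1},{"x":0,"y":0,"z":1,"rx":0,"ry":0,"rz":0,"grip":0.1},{"x":0,"y":0,"z":0,"rx":0,"ry":0,"rz":0,"grip":0.1},{"x":0,"y":0,"z":0,"rx":0,"ry":0,"rz":0,"grip":0.1},{"x":0,"y":0,"z":0,"rx":0,"ry":0,"rz":0,"grip":0.1}]'; python3 - <<'E'
from loc import *
from plant import ctrl
s=ctrl.get_state();print(go(s,.5545,-.0068,.0585,10.6),s["wrist_torque"])
E
```

```text
time: 6.03
eef_pos: [0.5547, -0.007, 0.0597]
tcp_rot: [-0.092, 0.996, -0.0, 0.0]
contact_force: [0.1, 0.6, -1.4]
opening: 0.225
finger_force: 41.2
rz -0.01 shift [0.1 0.2 1.2] yaw now 10.59 tilt 0.04 [-0.00080391 -0.04902003  0.02277717]
```

```bash
python3 -m creep '[{"x":0,"y":0,"z":0.5,"rx":0,"ry":0,"rz":0,"grip":0.1},{"x":0,"y":0,"z":0.5,"rx":0,"ry":0,"rz":0,"grip":0.1},{"x":0,"y":0,"z":0.5,"rx":0,"ry":0,"rz":0,"grip":0.1},{"x":0,"y":0,"z":0,"rx":0,"ry":0,"rz":0,"grip":0.1},{"x":0,"y":0,"z":0,"rx":0,"ry":0,"rz":0,"grip":0.1},{"x":0,"y":0,"z":0,"rx":0,"ry":0,"rz":0,"grip":0.1},{"x":0,"y":0,"z":0,"rx":0,"ry":0,"rz":0,"grip":0.1},{"x":0,"y":0,"z":0,"rx":0,"ry":0,"rz":0,"grip":0.1},{"x":0,"y":0,"z":0,"rx":0,"ry":0,"rz":0,"grip":0.1},{"x":0,"y":0,"z":0,"rx":0,"ry":0,"rz":0,"grip":0.1}]'
```

```text
time: 6.87
eef_pos: [0.5546, -0.007, 0.0586]
tcp_rot: [-0.092, 0.996, -0.0, 0.0]
contact_force: [-3.7, 0.4, 5.3]
opening: 0.226
finger_force: 42.1
```

```bash
python3 -m creep '[{"x":0,"y":3,"z":0,"rx":0,"ry":0,"rz":0,"grip":0.1},{"x":0,"y":5,"z":0,"rx":0,"ry":0,"rz":0,"grip":0.1},{"x":0,"y":5,"z":0,"rx":0,"ry":0,"rz":0,"grip":0.1},{"x":0,"y":5,"z":0,"rx":0,"ry":0,"rz":0,"grip":0.1},{"x":0,"y":5,"z":0,"rx":0,"ry":0,"rz":0,"grip":0.1},{"x":0,"y":5,"z":0,"rx":0,"ry":0,"rz":0,"grip":0.1},{"x":0,"y":5,"z":0,"rx":0,"ry":0,"rz":0,"grip":0.1},{"x":0,"y":5,"z":0,"rx":0,"ry":0,"rz":0,"grip":0.1},{"x":0,"y":5,"z":0,"rx":0,"ry":0,"rz":0,"grip":0.1},{"x":0,"y":5,"z":0,"rx":0,"ry":0,"rz":0,"grip":0.1}]';  python3 -m creep '[{"x":0,"y":4,"z":0,"rx":0,"ry":0,"rz":0,"grip":0.1},{"x":0,"y":4,"z":0,"rx":0,"ry":0,"rz":0,"grip":0.1},{"x":0,"y":4,"z":0,"rx":0,"ry":0,"rz":0,"grip":0.1},{"x":0,"y":4,"z":0,"rx":0,"ry":0,"rz":0,"grip":0.1},{"x":0,"y":4,"z":0,"rx":0,"ry":0,"rz":0,"grip":0.1},{"x":0,"y":4,"z":0,"rx":0,"ry":0,"rz":0,"grip":0.1},{"x":0,"y":4,"z":0,"rx":0,"ry":0,"rz":0,"grip":0.1},{"x":0,"y":4,"z":0,"rx":0,"ry":0,"rz":0,"grip":0.1},{"x":0,"y":3,"z":0,"rx":0,"ry":0,"rz":0,"grip":0.1},{"x":0,"y":0,"z":0,"rx":0,"ry":0,"rz":0,"grip":0.1}]'; python3 - <<'E'
from loc import *
from plant import ctrl,optics
s=ctrl.get_state();print(go(s,.5391,.0758,.0585,10.6))
S=optics.read_camera("side")
cv2.imwrite("pics/swp.png",cv2.convertScaleAbs(cv2.resize(S["color"][165:265,210:330],None,fx=5,fy=5,interpolation=2),alpha=1.5))
E
```

```text
time: 7.7
eef_pos: [0.5463, 0.0405, 0.0586]
tcp_rot: [-0.093, 0.996, -0.001, 0.001]
contact_force: [0.7, -1.6, 5.2]
opening: 0.222
finger_force: 42.1
time: 8.53
eef_pos: [0.5397, 0.0754, 0.0585]
tcp_rot: [-0.093, 0.996, -0.0, 0.001]
contact_force: [0.0, -2.1, 5.8]
opening: 0.226
finger_force: 42.1
rz 0.03 shift [0.5 0.5 0. ] yaw now 10.63 tilt 0.10
```

View pics/swp.png

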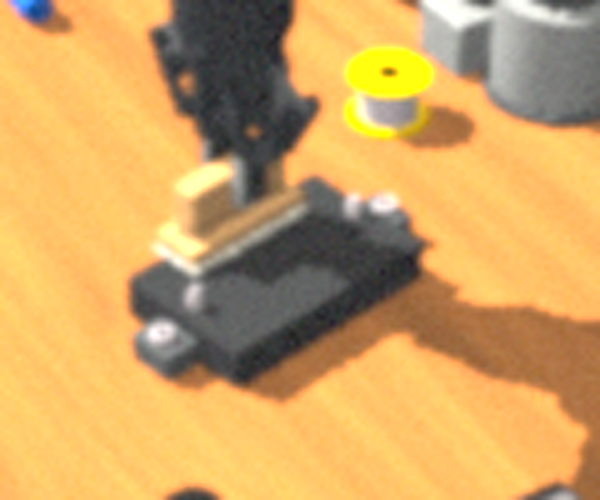

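```bash
python3 -m creep '[{"x":0,"y":0,"z":-10,"rx":0,"ry":0,"rz":0,"grip":0.1},{"x":0,"y":0,"z":-20,"rx":0,"ry":0,"rz":0,"grip":0.1},{"x":0,"y":0,"z":-10,"rx":0,"ry":0,"rz":0,"grip":0.1},{"x":4,"y":25,"z":0,"rx":0,"ry":0,"rz":0,"grip":0.1},{"x":5,"y":36,"z":0,"rx":0,"ry":0,"rz":0,"grip":0.1},{"x":5,"y":36,"z":0,"rx":0,"ry":0,"rz":0,"grip":0.1},{"x":5,"y":36,"z":0,"rx":0,"ry":0,"rz":0,"grip":0.1},{"x":5,"y":36,"z":0,"rx":0,"ry":0,"rz":0,"grip":0.1},{"x":5,"y":36,"z":0,"rx":0,"ry":0,"rz":0,"grip":0.1},{"x":5,"y":24,"z":0,"rx":0,"ry":0,"rz":0,"grip":0.1}]';  python3 -m creep '[{"x":0,"y":0,"z":0,"rx":0,"ry":0,"rz":0,"grip":0.1},{"x":0,"y":0,"z":15,"rx":0,"ry":0,"rz":0,"grip":0.1},{"x":0,"y":0,"z":20,"rx":0,"ry":0,"rz":0,"grip":0.1},{"x":0,"y":0,"z":15,"rx":0,"ry":0,"rz":0,"grip":0.1},{"x":0,"y":0,"z":10,"rx":0,"ry":0,"rz":0,"grip":0.1},{"x":0,"y":0,"z":5,"rx":0,"ry":0,"rz":0,"grip":0.1},{"x":0,"y":0,"z":1,"rx":0,"ry":0,"rz":0,"grip":0.1},{"x":0,"y":0,"z":0,"rx":0,"ry":0,"rz":0,"grip":0.1},{"x":0,"y":0,"z":0,"rx":0,"ry":0,"rz":0,"grip":0.1},{"x":0,"y":0,"z":0,"rx":0,"ry":0,"rz":0,"grip":0.1}]'; python3 - <<'E'
from plant import optics
from loc import *
T=optics.read_camera("top")
cv2.imwrite("pics/chips.png",cv2.convertScaleAbs(cv2.resize(T["color"][150:270,150:310],None,fx=4,fy=4,interpolation=2),alpha=1.5))
np.savez("top1.npz",**T)
E
```

```text
time: 9.42
eef_pos: [0.4614, 0.2963, 0.0974]
tcp_rot: [-0.093, 0.996, 0.001, -0.001]
contact_force: [0.9, -0.7, -1.1]
opening: 0.224
finger_force: 41.2
time: 10.25
eef_pos: [0.4645, 0.2938, 0.0329]
tcp_rot: [-0.092, 0.996, 0.0, 0.001]
contact_force: [0.1, 0.4, -1.6]
opening: 0.223
finger_force: 41.2
```

View pics/chips.png

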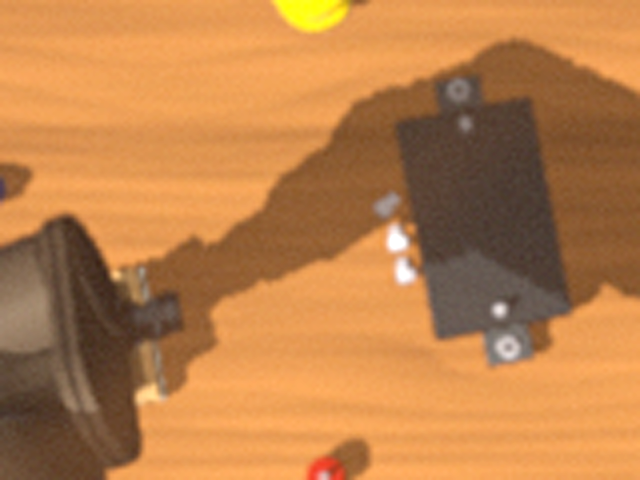

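```bash
python3 -m creep '[{"x":0,"y":0,"z":1.5,"rx":0,"ry":0,"rz":0,"grip":0.1},{"x":0,"y":0,"z":1.5,"rx":0,"ry":0,"rz":0,"grip":0.1},{"x":0,"y":0,"z":1.4,"rx":0,"ry":0,"rz":0,"grip":0.1},{"x":0,"y":0,"z":0,"rx":0,"ry":0,"rz":0,"grip":0.1},{"x":0,"y":0,"z":0,"rx":0,"ry":0,"rz":0,"grip":0.1},{"x":0,"y":0,"z":0,"rx":0,"ry":0,"rz":0,"grip":0.1},{"x":0,"y":0,"z":0,"rx":0,"ry":0,"rz":0,"grip":0.1},{"x":0,"y":0,"z":0,"rx":0,"ry":0,"rz":0,"grip":0.1},{"x":0,"y":0,"z":0,"rx":0,"ry":0,"rz":0,"grip":0.1},{"x":0,"y":0,"z":0,"rx":0,"ry":0,"rz":0,"grip":0.1}]'
```

```text
time: 11.13
eef_pos: [0.464, 0.2937, 0.0286]
tcp_rot: [-0.092, 0.996, -0.0, 0.0]
contact_force: [-2.9, -1.8, 5.3]
opening: 0.224
finger_force: 42.0
```

```bash
python3 -m creep '[{"x":0,"y":0,"z":0,"rx":0,"ry":0,"rz":0,"grip":0.6},{"x":0,"y":0,"z":0,"rx":0,"ry":0,"rz":0,"grip":0.6},{"x":0,"y":0,"z":0,"rx":0,"ry":0,"rz":0,"grip":0.6},{"x":0,"y":0,"z":0,"rx":0,"ry":0,"rz":0,"grip":0.6},{"x":0,"y":0,"z":0,"rx":0,"ry":0,"rz":0,"grip":0.6},{"x":0,"y":0,"z":-15,"rx":0,"ry":0,"rz":0,"grip":0.6},{"x":0,"y":0,"z":-30,"rx":0,"ry":0,"rz":0,"grip":0.6},{"x":0,"y":0,"z":-35,"rx":0,"ry":0,"rz":0,"grip":0.6},{"x":0,"y":0,"z":-35,"rx":0,"ry":0,"rz":5.7,"grip":0.6},{"x":0,"y":0,"z":-30,"rx":0,"ry":0,"rz":5.7,"grip":0.6}]'; python3 -c "
from loc import *
from plant import ctrl
s=ctrl.get_state();print(go(s,.499,-.2515,.1,-.8))"
```

```text
time: 11.97
eef_pos: [0.4638, 0.2936, 0.1746]
tcp_rot: [0.009, 1.0, 0.0, 0.001]
contact_force: [1.2, 0.5, -0.5]
opening: 0.602
finger_force: 0.0
rz -0.28 shift [ -42.8 -544.6   74.6] yaw now -1.08 tilt 0.07
```

```bash
python3 -m creep '[{"x":-4,"y":-30,"z":0,"rx":0,"ry":0,"rz":0,"grip":0.6},{"x":-4,"y":-40,"z":0,"rx":0,"ry":0,"rz":0,"grip":0.6},{"x":-4,"y":-40,"z":0,"rx":0,"ry":0,"rz":0,"grip":0.6},{"x":-4,"y":-40,"z":0,"rx":0,"ry":0,"rz":0,"grip":0.6},{"x":-4,"y":-40,"z":0,"rx":0,"ry":0,"rz":0,"grip":0.6},{"x":-4,"y":-40,"z":0,"rx":0,"ry":0,"rz":0,"grip":0.6},{"x":-4,"y":-40,"z":0,"rx":0,"ry":0,"rz":0,"grip":0.6},{"x":-4,"y":-40,"z":0,"rx":0,"ry":0,"rz":0,"grip":0.6},{"x":-4,"y":-40,"z":0,"rx":0,"ry":0,"rz":0,"grip":0.6},{"x":-4,"y":-40,"z":0,"rx":0,"ry":0,"rz":0,"grip":0.6}]';  python3 -m creep '[{"x":-3,"y":-40,"z":0,"rx":0,"ry":0,"rz":0,"grip":0.6},{"x":0,"y":-40,"z":0,"rx":0,"ry":0,"rz":0,"grip":0.6},{"x":0,"y":-40,"z":0,"rx":0,"ry":0,"rz":0,"grip":0.6},{"x":0,"y":-25,"z":0,"rx":0,"ry":0,"rz":0,"grip":0.6},{"x":0,"y":-9,"z":20,"rx":0,"ry":0,"rz":0,"grip":0.6},{"x":0,"y":0,"z":30,"rx":0,"ry":0,"rz":0,"grip":0.6},{"x":0,"y":0,"z":25,"rx":0,"ry":0,"rz":0,"grip":0.6},{"x":0,"y":0,"z":0,"rx":0,"ry":0,"rz":0,"grip":0.6},{"x":0,"y":0,"z":0,"rx":0,"ry":0,"rz":0,"grip":0.6},{"x":0,"y":0,"z":0,"rx":0,"ry":0,"rz":0,"grip":0.6}]'; python3 - <<'E'
from plant import optics,ctrl
from loc import *
s=ctrl.get_state();print(go(s,.499,-.2515,.03,-.8))
T,S=optics.read_camera("top"),optics.read_camera("side")
R=lambda i:cv2.convertScaleAbs(cv2.resize(i,None,fx=4,fy=4,interpolation=2),alpha=1.5)
cv2.imwrite("pics/han.png",np.hstack([R(T["color"][165:265,320:420]),R(S["color"][215:315,260:360])]))
E
```

```text
time: 12.8
eef_pos: [0.4978, -0.099, 0.1725]
tcp_rot: [0.007, 1.0, -0.0, 0.0]
contact_force: [0.6, 0.2, -1.0]
opening: 0.602
finger_force: 0.0
time: 13.63
eef_pos: [0.4997, -0.2514, 0.0987]
tcp_rot: [0.007, 1.0, -0.001, 0.001]
contact_force: [0.7, 0.2, 0.0]
opening: 0.602
finger_force: 0.0
rz 0.01 shift [ 0.7 -0.1 68.7] yaw now -0.79 tilt 0.10
```

View pics/han.png

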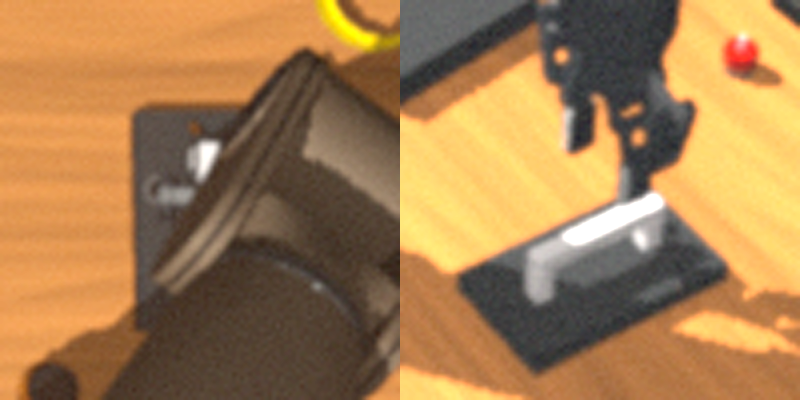

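```bash
python3 -m creep '[{"x":0,"y":0,"z":14,"rx":0,"ry":0,"rz":0,"grip":0.6},{"x":0,"y":0,"z":16,"rx":0,"ry":0,"rz":0,"grip":0.6},{"x":0,"y":0,"z":16,"rx":0,"ry":0,"rz":0,"grip":0.5},{"x":0,"y":0,"z":14,"rx":0,"ry":0,"rz":0,"grip":0.5},{"x":0,"y":0,"z":7,"rx":0,"ry":0,"rz":0,"grip":0.5},{"x":0,"y":0,"z":0,"rx":0,"ry":0,"rz":0,"grip":0.5},{"x":0,"y":0,"z":0,"rx":0,"ry":0,"rz":0,"grip":0.05},{"x":0,"y":0,"z":0,"rx":0,"ry":0,"rz":0,"grip":0.05},{"x":0,"y":0,"z":0,"rx":0,"ry":0,"rz":0,"grip":0.05},{"x":0,"y":0,"z":0,"rx":0,"ry":0,"rz":0,"grip":0.05}]' 25; python3 -m creep '[{"x":0,"y":0,"z":0,"rx":0,"ry":0,"rz":0,"grip":0.05},{"x":0,"y":0,"z":0,"rx":0,"ry":0,"rz":0,"grip":0.05},{"x":0,"y":0,"z":0,"rx":0,"ry":0,"rz":0,"grip":0.05},{"x":0,"y":0,"z":0,"rx":0,"ry":0,"rz":0,"grip":0.05},{"x":0,"y":0,"z":0,"rx":0,"ry":0,"rz":0,"grip":0.05},{"x":0,"y":0,"z":0,"rx":0,"ry":0,"rz":0,"grip":0.05},{"x":0,"y":0,"z":0,"rx":0,"ry":0,"rz":0,"grip":0.05},{"x":0,"y":0,"z":0,"rx":0,"ry":0,"rz":0,"grip":0.05},{"x":0,"y":0,"z":0,"rx":0,"ry":0,"rz":0,"grip":0.05},{"x":0,"y":0,"z":0,"rx":0,"ry":0,"rz":0,"grip":0.05}]' 80
```

```text
time: 14.57
eef_pos: [0.5, -0.2516, 0.0321]
tcp_rot: [0.007, 1.0, -0.001, 0.001]
contact_force: [0.9, 1.3, 5.0]
opening: 0.157
finger_force: 26.6
time: 15.4
eef_pos: [0.5001, -0.2518, 0.0323]
tcp_rot: [0.007, 1.0, -0.001, 0.001]
contact_force: [-0.5, 0.4, 6.0]
opening: 0.146
finger_force: 79.3
```

```bash
python3 -m creep '[{"x":0,"y":0,"z":-5,"rx":0,"ry":0,"rz":0,"grip":0.05},{"x":0,"y":0,"z":-10,"rx":0,"ry":0,"rz":0,"grip":0.05},{"x":0,"y":0,"z":-20,"rx":0,"ry":0,"rz":0,"grip":0.05},{"x":0,"y":0,"z":-25,"rx":0,"ry":0,"rz":0,"grip":0.05},{"x":0,"y":0,"z":-25,"rx":0,"ry":0,"rz":0,"grip":0.05},{"x":0,"y":0,"z":-20,"rx":0,"ry":0,"rz":0,"grip":0.05},{"x":0,"y":0,"z":-10,"rx":0,"ry":0,"rz":-3.7,"grip":0.05},{"x":0,"y":0,"z":0,"rx":0,"ry":0,"rz":-4,"grip":0.05},{"x":0,"y":0,"z":0,"rx":0,"ry":0,"rz":-3.7,"grip":0.05},{"x":0,"y":0,"z":0,"rx":0,"ry":0,"rz":0,"grip":0.05}]'; python3 -c "
from loc import *
from plant import ctrl
s=ctrl.get_state();print(go(s,.547,.0345,.15,10.6),s['wrist_torque'])"
```

```text
time: 16.23
eef_pos: [0.498, -0.2505, 0.1449]
tcp_rot: [-0.093, 0.996, 0.001, -0.001]
contact_force: [-0.7, 0.6, -4.6]
opening: 0.147
finger_force: 78.4
rz 0.05 shift [-100.6  271.1   -5.1] yaw now 10.65 tilt 0.11 [-0.03630139  0.03090615 -0.02888323]
```

```bash
python3 -m creep '[{"x":-4,"y":12,"z":0,"rx":0,"ry":0,"rz":0,"grip":0.05},{"x":-10,"y":26,"z":0,"rx":0,"ry":0,"rz":0,"grip":0.05},{"x":-12,"y":32,"z":0,"rx":0,"ry":0,"rz":0,"grip":0.05},{"x":-12,"y":34,"z":0,"rx":0,"ry":0,"rz":0,"grip":0.05},{"x":-12,"y":34,"z":0,"rx":0,"ry":0,"rz":0,"grip":0.05},{"x":-12,"y":34,"z":0,"rx":0,"ry":0,"rz":0,"grip":0.05},{"x":-12,"y":34,"z":0,"rx":0,"ry":0,"rz":0,"grip":0.05},{"x":-12,"y":30,"z":0,"rx":0,"ry":0,"rz":0,"grip":0.05},{"x":-10,"y":23,"z":0,"rx":0,"ry":0,"rz":0,"grip":0.05},{"x":-4,"y":12,"z":0,"rx":0,"ry":0,"rz":0,"grip":0.05}]'; python3 -m creep '[{"x":0,"y":0,"z":0,"rx":0,"ry":0,"rz":0,"grip":0.05},{"x":0,"y":0,"z":10,"rx":0,"ry":0,"rz":0,"grip":0.05},{"x":0,"y":0,"z":20,"rx":0,"ry":0,"rz":0,"grip":0.05},{"x":0,"y":0,"z":15,"rx":0,"ry":0,"rz":0,"grip":0.05},{"x":0,"y":0,"z":5,"rx":0,"ry":0,"rz":0,"grip":0.05},{"x":0,"y":0,"z":0,"rx":0,"ry":0,"rz":0,"grip":0.05},{"x":0,"y":0,"z":0,"rx":0,"ry":0,"rz":0,"grip":0.05},{"x":0,"y":0,"z":0,"rx":0,"ry":0,"rz":0,"grip":0.05},{"x":0,"y":0,"z":0,"rx":0,"ry":0,"rz":0,"grip":0.05},{"x":0,"y":0,"z":0,"rx":0,"ry":0,"rz":0,"grip":0.05}]'; python3 - <<'E'
from plant import optics,ctrl
from loc import *
s=ctrl.get_state();print(go(s,.547,.0345,.095,10.6))
T,S=optics.read_camera("top"),optics.read_camera("side"); np.savez("top2.npz",**T); np.savez("side2.npz",**S)
R=lambda i:cv2.convertScaleAbs(cv2.resize(i,None,fx=8,fy=8,interpolation=2),alpha=1.8)
cv2.imwrite("pics/over.png",R(S["color"][180:255,220:315]))
E
```

```text
time: 17.07
eef_pos: [0.5467, 0.0375, 0.1448]
tcp_rot: [-0.093, 0.996, 0.001, -0.001]
contact_force: [-0.3, 0.2, -4.5]
opening: 0.146
finger_force: 78.6
time: 17.9
eef_pos: [0.5482, 0.0334, 0.0966]
tcp_rot: [-0.092, 0.996, -0.0, 0.001]
contact_force: [-0.4, 0.2, -3.9]
opening: 0.146
finger_force: 78.5
rz -0.03 shift [1.  1.3 1.6] yaw now 10.57 tilt 0.13
```

View pics/over.png

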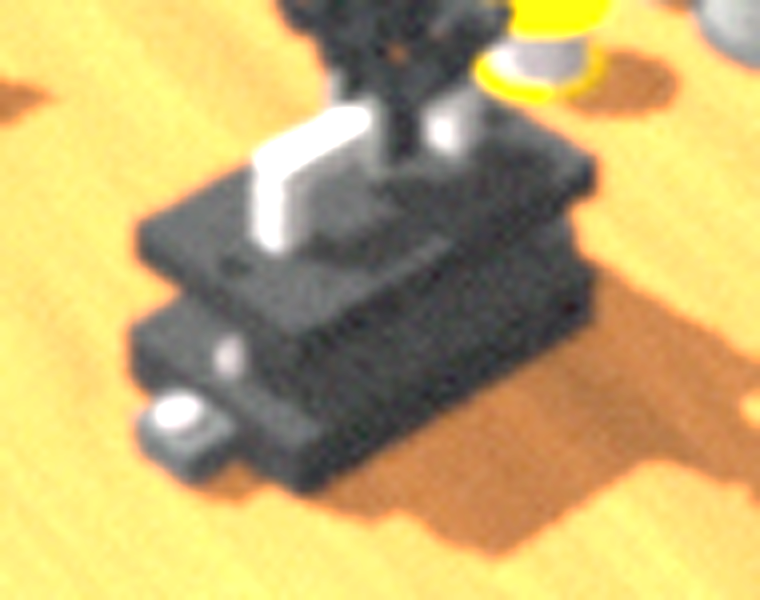

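```bash
python3 - <<'E'
from loc import *
S2,S0=dict(np.load("side2.npz")),dict(np.load("side0.npz"));T2,T0=dict(np.load("top2.npz")),dict(np.load("top0.npz"))
s2=lambda u,v:(np.array([u,v])+.5)/8-.5+[220,180]
s=lambda u,v:(np.array([u,v])+.5)/4-.5+[180,165]
f=lambda a:np.round(np.array(a)*1000,1)
zt=.0966-.0323+.018; yw=np.radians(10.6); A=np.array([[np.cos(yw),np.sin(yw)],[-np.sin(yw),np.cos(yw)]])
L,N,Rr=[plane(S2,s2(*c),zt) for c in [(137,235),(297,335),(597,165)]]
print("plate",f(L),f(N),f(Rr),"c",f((L+Rr)/2),"len",f(np.linalg.norm(Rr-N)),f(np.linalg.norm(L-N)),"yaw",np.degrees(np.arctan2(*(Rr-N)[1::-1])))
L,N,Rr,F=[plane(S0,s(*c),.03) for c in [(227,222),(312,285),(458,196),(375,143)]]
print("base",f((L+Rr)/2),f((N+F)/2),"len",f(np.linalg.norm(Rr-N)),f(np.linalg.norm(L-N)),"yaw",np.degrees(np.arctan2(*(Rr-N)[1::-1])))
h=plane(S2,s2(236,264),zt); print("holeb",f(h), "nominal from tcp",f(np.array([.5482,.0334])-.068*A[0]))
# blob centres: hole darkest, dowel brightest
def cen(d,x0,y0,x1,y1,sgn,q):
    g=sgn*cv2.GaussianBlur(d["color"],(0,0),.6).mean(2)[y0:y1,x0:x1]; w=np.clip(g-np.quantile(g,q),0,None); yy,xx=np.mgrid[y0:y1,x0:x1]; return np.array([(w*xx).sum(),(w*yy).sum()])/w.sum()
hb=s2(236,264).round().astype(int); u=cen(S2,hb[0]-3,hb[1]-2,hb[0]+4,hb[1]+3,-1,.6); print("hole px",s2(236,264),u,f(plane(S2,u,zt)))
for nm,c in [("dowB foot/tip",(230,355))]:
    b=s2(*c).round().astype(int); u=cen(S2,b[0]-3,b[1]-4,b[0]+4,b[1]+5,1,.6); print(nm,s2(*c),u,f(plane(S2,u,.037)))
for nm,c in [("A",(402,165)),("B",(275,237))]:
    b=s(*c).round().astype(int); u=cen(S0,b[0]-3,b[1]-4,b[0]+4,b[1]+5,1,.6); print("side0 dowel",nm,s(*c),u,f(plane(S0,u,.037)))
t=lambda u,v:(np.array([u,v])+.5)/(10/3)-.5+[160,160]
for nm,c in [("A",(353,69)),("B",(383,225))]:
    b=t(*c).round().astype(int); u=cen(T0,b[0]-2,b[1]-2,b[0]+3,b[1]+3,1,.6); print("top0 dowel",nm,t(*c),u,f(plane(T0,u,.042)))
T1=dict(np.load("top1.npz")); t1=lambda u,v:(np.array([u,v])+.5)/4-.5+[150,150]
for nm,c in [("A",(465,124)),("B",(499,310))]:
    b=t1(*c).round().astype(int); u=cen(T1,b[0]-2,b[1]-2,b[0]+3,b[1]+3,1,.6); print("top1 dowel",nm,t1(*c),u,f(plane(T1,u,.042)))
E
```

```text
plate [459.8  55.1  82.3] [478.3 -27.   82.3] [630.3  -0.7  82.3] c [545.   27.2  82.3] len 154.2 84.2 yaw 9.813775995598629
base [548.1  32.7  30. ] [547.6  30.2  30. ] len 156.0 98.9 yaw 10.769345834536075
holeb [481.6  20.4  82.3] nominal from tcp [481.4  20.9]
hole px [249.0625 212.5625] [248.22401848 213.3556582 ] [477.5  18.5  82.3]
dowB foot/tip [248.3125 223.9375] [247.92777375 224.2630892 ] [478.8  23.4  37. ]
side0 dowel A [280.125 205.875] [280.77392303 203.48397473] [621.5  56.9  37. ]
side0 dowel B [248.375 223.875] [248.17114914 223.49168704] [481.3  26.2  37. ]
top0 dowel A [265.55 180.35] [265.38366337 180.38366337] [613.2  47.9  42. ]
top0 dowel B [274.55 227.15] [274.35403349 227.0304414 ] [479.8  23.4  42. ]
top1 dowel A [265.875 180.625] [265.88599349 180.46254072] [613.   46.5  42. ]
top1 dowel B [274.375 227.125] [274.35720789 227.01517451] [479.8  23.4  42. ]
```

```bash
python3 - <<'E'
import numpy as np
S=np.load("side2.npz")["color"].mean(2).astype(int)
print(S[207:219,243:257]); print(S[218:231,243:255])
print(np.load("side0.npz")["color"].mean(2).astype(int)[218:231,243:255])
E
```

```text
[[ 66  65  66  68  66  67  67  76 107 144 157 151 123  96]
 [ 65  64  66  61  65  64  66  73 108 144 157 148 118  97]
 [ 66  67  65  64  62  63  63  74 103 135 157 149 119  98]
 [ 68  64  66  65  64  61  69  66  79 108 143 145 118  91]
 [ 66  65  68  66  61  64  62  64  66  78 100 111  94  73]
 [ 58  62  65  65  56  48  51  61  66  67  71  75  73  63]
 [ 54  57  61  64  53  46  48  46  56  68  65  68  65  63]
 [ 52  52  53  60  57  50  53  55  61  64  66  67  65  65]
 [ 51  49  49  54  53  59  60  66  66  68  63  63  67  65]
 [ 52  49  46  47  45  52  58  63  67  64  67  66  67  65]
 [ 60  56  47  46  51  46  54  55  62  65  66  61  64  67]
 [ 65  60  55  50  46  47  52  49  55  58  63  66  67  66]]
[[ 65  60  55  50  46  47  52  49  55  58  63  66]
 [ 68  63  63  55  52  47  49  49  47  49  60  62]
 [ 65  66  63  62  60  56  52  49  53  47  52  55]
 [ 66  65  66  67  66  67  66  56  47  50  52  49]
 [ 67  66  70  71  82  94  91  66  51  48  49  49]
 [ 65  65  69  77 102 115 103  76  51  47  44  44]
 [ 69  64  64  80 119 124 111  79  52  42  45  43]
 [ 67  65  66  79 113 121 105  79 
[... 236 characters left out ...]
70  55  56  60  65  69  63  64  62]]
[[ 62  61  61  59  63  63  63  62  64  64  75 117]
 [ 61  62  60  61  61  60  62  62  63  63  75 124]
 [ 62  66  61  59  61  66  64  64  59  62  66  88]
 [ 62  64  63  61  71  93  90  73  63  63  60  64]
 [ 61  62  60  63  95 128 125  93  68  62  60  63]
 [ 61  63  66  80 112 133 117  89  68  62  64  62]
 [ 63  61  63  83 117 126 109  84  66  60  61  62]
 [ 63  64  61  74 106 117 102  78  61  58  58  61]
 [ 56  58  62  70  89  98  90  71  53  49  50  55]
 [ 54  59  62  62  68  75  73  60  53  47  54  58]
 [ 67  57  51  58  62  63  63  62  59  61  60  63]
 [111  91  64  54  55  59  62  62  60  59  62  62]
 [150 128  90  63  55  54  60  62  62  63  64  63]]
```

```bash
python3 - <<'E'
from loc import *
S=dict(np.load("side2.npz")); f=lambda a:np.round(np.array(a)*1000,1)
for r in (212.6,213.0,213.3): print(f(plane(S,(249.0,r),.0823)))
for z in (.03,.037,.044): print(z,proj(S,[.4798,.0234,z]),proj(S,[.4796,.0222,z]))
E
```

```text
[481.4  20.3  82.3]
[480.4  18.7  82.3]
[479.6  17.5  82.3]
0.03 [248.24983345 225.96027199] [248.4009614  226.19554348]
0.037 [248.21768926 224.15861661] [248.36923297 224.39351782]
0.044 [248.18541894 222.34635802] [248.33738043 222.58087899]
```

```bash
python3 -m creep '[{"x":0,"y":1.6,"z":4,"rx":0,"ry":0,"rz":0,"grip":0.05},{"x":0,"y":1.6,"z":4,"rx":0,"ry":0,"rz":0,"grip":0.05},{"x":0,"y":0,"z":4,"rx":0,"ry":0,"rz":0,"grip":0.05},{"x":0,"y":0,"z":3,"rx":0,"ry":0,"rz":0,"grip":0.05},{"x":0,"y":0,"z":1,"rx":0,"ry":0,"rz":0,"grip":0.05},{"x":0,"y":0,"z":0,"rx":0,"ry":0,"rz":0,"grip":0.05},{"x":0,"y":0,"z":0,"rx":0,"ry":0,"rz":0,"grip":0.05},{"x":0,"y":0,"z":0,"rx":0,"ry":0,"rz":0,"grip":0.05},{"x":0,"y":0,"z":0,"rx":0,"ry":0,"rz":0,"grip":0.05},{"x":0,"y":0,"z":0,"rx":0,"ry":0,"rz":0,"grip":0.05}]';python3 -m creep '[{"x":0,"y":0,"z":1,"rx":0,"ry":0,"rz":0,"grip":0.05},{"x":0,"y":0,"z":1,"rx":0,"ry":0,"rz":0,"grip":0.05},{"x":0,"y":0,"z":1,"rx":0,"ry":0,"rz":0,"grip":0.05},{"x":0,"y":0,"z":1,"rx":0,"ry":0,"rz":0,"grip":0.05},{"x":0,"y":0,"z":1,"rx":0,"ry":0,"rz":0,"grip":0.05},{"x":0,"y":0,"z":1,"rx":0,"ry":0,"rz":0,"grip":0.05},{"x":0,"y":0,"z":0,"rx":0,"ry":0,"rz":0,"grip":0.05},{"x":0,"y":0,"z":0,"rx":0,"ry":0,"rz":0,"grip":0.05},{"x":0,"y":0,"z":0,"rx":0,"ry":0,"rz":0,"grip":0.05},{"x":0,"y":0,"z":0,"rx":0,"ry":0,"rz":0,"grip":0.05}]'; python3 -c "
from loc import *
from plant import ctrl
s=ctrl.get_state();print(go(s,.5477,.0366,.0623,10.4),s['wrist_torque'])"
```

```text
time: 18.83
eef_pos: [0.547, 0.0368, 0.0797]
tcp_rot: [-0.092, 0.996, -0.0, 0.0]
contact_force: [0.3, -0.4, -4.9]
opening: 0.146
finger_force: 78.6
time: 19.67
eef_pos: [0.5469, 0.0368, 0.0735]
tcp_rot: [-0.092, 0.996, -0.0, 0.0]
contact_force: [0.3, -0.1, -4.3]
opening: 0.14
finger_force: 78.6
rz 0.18 shift [-0.7 -0.4 11.2] yaw now 10.58 tilt 0.01 [-0.00110596 -0.03128616  0.01899788]
```

```bash
python3 -m creep '[{"x":0,"y":0,"z":0.5,"rx":0,"ry":0,"rz":0,"grip":0.05},{"x":0,"y":0,"z":0.5,"rx":0,"ry":0,"rz":0,"grip":0.05},{"x":0,"y":0,"z":0.5,"rx":0,"ry":0,"rz":0,"grip":0.05},{"x":0,"y":0,"z":0.5,"rx":0,"ry":0,"rz":0,"grip":0.05},{"x":0,"y":0,"z":0,"rx":0,"ry":0,"rz":0,"grip":0.05},{"x":0,"y":0,"z":0,"rx":0,"ry":0,"rz":0,"grip":0.05},{"x":0,"y":0,"z":0,"rx":0,"ry":0,"rz":0,"grip":0.05},{"x":0,"y":0,"z":0,"rx":0,"ry":0,"rz":0,"grip":0.05},{"x":0,"y":0,"z":0,"rx":0,"ry":0,"rz":0,"grip":0.05},{"x":0,"y":0,"z":0,"rx":0,"ry":0,"rz":0,"grip":0.05}]'; python3 -c "
from plant import ctrl
print(ctrl.get_state()['wrist_torque'])"
```

```text
time: 20.5
eef_pos: [0.5468, 0.0369, 0.0714]
tcp_rot: [-0.092, 0.996, 0.0, 0.0]
contact_force: [0.3, 0.2, -4.3]
opening: 0.143
finger_force: 78.6
[-0.02279941 -0.01425253 -0.05459858]
```

```bash
python3 -m creep '[{"x":0,"y":0,"z":0.5,"rx":0,"ry":0,"rz":0,"grip":0.05},{"x":0,"y":0,"z":0.5,"rx":0,"ry":0,"rz":0,"grip":0.05},{"x":0,"y":0,"z":0.5,"rx":0,"ry":0,"rz":0,"grip":0.05},{"x":0,"y":0,"z":0,"rx":0,"ry":0,"rz":0,"grip":0.05},{"x":0,"y":0,"z":0,"rx":0,"ry":0,"rz":0,"grip":0.05},{"x":0,"y":0,"z":0,"rx":0,"ry":0,"rz":0,"grip":0.05},{"x":0,"y":0,"z":0,"rx":0,"ry":0,"rz":0,"grip":0.05},{"x":0,"y":0,"z":0,"rx":0,"ry":0,"rz":0,"grip":0.05},{"x":0,"y":0,"z":0,"rx":0,"ry":0,"rz":0,"grip":0.05},{"x":0,"y":0,"z":0,"rx":0,"ry":0,"rz":0,"grip":0.05}]'; python3 -c "
from plant import ctrl
print(ctrl.get_state()['wrist_torque'])"
```

```text
time: 21.33
eef_pos: [0.5468, 0.0369, 0.0699]
tcp_rot: [-0.092, 0.996, 0.0, 0.0]
contact_force: [-0.5, 0.6, -5.1]
opening: 0.143
finger_force: 78.6
[-0.04287086 -0.00056214 -0.01453643]
```

```bash
python3 -m creep '[{"x":0,"y":0,"z":0.5,"rx":0,"ry":0,"rz":0,"grip":0.05},{"x":0,"y":0,"z":0.5,"rx":0,"ry":0,"rz":0,"grip":0.05},{"x":0,"y":0,"z":0.5,"rx":0,"ry":0,"rz":0,"grip":0.05},{"x":0,"y":0,"z":0.5,"rx":0,"ry":0,"rz":0,"grip":0.05},{"x":0,"y":0,"z":0,"rx":0,"ry":0,"rz":0,"grip":0.05},{"x":0,"y":0,"z":0,"rx":0,"ry":0,"rz":0,"grip":0.05},{"x":0,"y":0,"z":0,"rx":0,"ry":0,"rz":0,"grip":0.05},{"x":0,"y":0,"z":0,"rx":0,"ry":0,"rz":0,"grip":0.05},{"x":0,"y":0,"z":0,"rx":0,"ry":0,"rz":0,"grip":0.05},{"x":0,"y":0,"z":0,"rx":0,"ry":0,"rz":0,"grip":0.05}]'; python3 -c "
from plant import ctrl
print(ctrl.get_state()['wrist_torque'])"
```

```text
time: 22.17
eef_pos: [0.5469, 0.0368, 0.0679]
tcp_rot: [-0.092, 0.996, -0.0, 0.0]
contact_force: [1.0, 0.2, -5.8]
opening: 0.146
finger_force: 78.6
[-0.03514596 -0.06993182  0.006851  ]
```

```bash
python3 -m creep '[{"x":0,"y":0,"z":0.6,"rx":0,"ry":0,"rz":0,"grip":0.05},{"x":0,"y":0,"z":0.6,"rx":0,"ry":0,"rz":0,"grip":0.05},{"x":0,"y":0,"z":0.6,"rx":0,"ry":0,"rz":0,"grip":0.05},{"x":0,"y":0,"z":0.6,"rx":0,"ry":0,"rz":0,"grip":0.05},{"x":0,"y":0,"z":0.6,"rx":0,"ry":0,"rz":0,"grip":0.05},{"x":0,"y":0,"z":0.5,"rx":0,"ry":0,"rz":0,"grip":0.05},{"x":0,"y":0,"z":0.5,"rx":0,"ry":0,"rz":0,"grip":0.05},{"x":0,"y":0,"z":0.5,"rx":0,"ry":0,"rz":0,"grip":0.05},{"x":0,"y":0,"z":0,"rx":0,"ry":0,"rz":0,"grip":0.05},{"x":0,"y":0,"z":0,"rx":0,"ry":0,"rz":0,"grip":0.05}]';python3 -m creep '[{"x":0,"y":0,"z":0.2,"rx":0,"ry":0,"rz":0,"grip":0.05},{"x":0,"y":0,"z":0.2,"rx":0,"ry":0,"rz":0,"grip":0.05},{"x":0,"y":0,"z":0.2,"rx":0,"ry":0,"rz":0,"grip":0.05},{"x":0,"y":0,"z":0.2,"rx":0,"ry":0,"rz":0,"grip":0.05},{"x":0,"y":0,"z":0.2,"rx":0,"ry":0,"rz":0,"grip":0.05},{"x":0,"y":0,"z":0.2,"rx":0,"ry":0,"rz":0,"grip":0.05},{"x":0,"y":0,"z":0,"rx":0,"ry":0,"rz":0,"grip":0.05},{"x":0,"y":0,"z":0,"rx":0,"ry":0,"rz":0,"grip":0.05},{"x":0,"y":0,"z":0,"rx":0,"ry":0,"rz":0,"grip":0.05},{"x":0,"y":0,"z":0,"rx":0,"ry":0,"rz":0,"grip":0.05}]'; python3 -c "
from plant import ctrl
print(ctrl.get_state()['wrist_torque'])"
```

```text
time: 23.0
eef_pos: [0.5468, 0.0369, 0.0634]
tcp_rot: [-0.092, 0.996, -0.0, 0.0]
contact_force: [0.3, -0.8, -5.9]
opening: 0.148
finger_force: 78.6
time: 23.83
eef_pos: [0.5468, 0.0369, 0.0623]
tcp_rot: [-0.092, 0.996, 0.0, -0.0]
contact_force: [-0.8, 0.6, -3.9]
opening: 0.148
finger_force: 78.9
[-0.06960893 -0.0231323  -0.01790624]
```

```bash
python3 -m creep '[{"x":0,"y":0,"z":0.2,"rx":0,"ry":0,"rz":0,"grip":0.05},{"x":0,"y":0,"z":0.2,"rx":0,"ry":0,"rz":0,"grip":0.05},{"x":0,"y":0,"z":0.2,"rx":0,"ry":0,"rz":0,"grip":0.05},{"x":0,"y":0,"z":0,"rx":0,"ry":0,"rz":0,"grip":0.05},{"x":0,"y":0,"z":0,"rx":0,"ry":0,"rz":0,"grip":0.05},{"x":0,"y":0,"z":0,"rx":0,"ry":0,"rz":0,"grip":0.05},{"x":0,"y":0,"z":0,"rx":0,"ry":0,"rz":0,"grip":0.05},{"x":0,"y":0,"z":0,"rx":0,"ry":0,"rz":0,"grip":0.05},{"x":0,"y":0,"z":0,"rx":0,"ry":0,"rz":0,"grip":0.05},{"x":0,"y":0,"z":0,"rx":0,"ry":0,"rz":0,"grip":0.05}]'; python3 -c "
from plant import ctrl
print(ctrl.get_state()['wrist_torque'])"
```

```text
time: 24.67
eef_pos: [0.5468, 0.0369, 0.0623]
tcp_rot: [-0.092, 0.996, -0.0, -0.0]
contact_force: [-4.5, -0.1, 5.0]
opening: 0.145
finger_force: 79.9
[-0.00536357  0.75888587  0.03486676]
```

```bash
python3 -m creep '[{"x":0.1,"y":0,"z":0.1,"rx":0,"ry":0,"rz":0,"grip":0.05},{"x":0.1,"y":0,"z":0.1,"rx":0,"ry":0,"rz":0,"grip":0.05},{"x":0,"y":0,"z":0.1,"rx":0,"ry":0,"rz":0,"grip":0.05},{"x":0,"y":0,"z":0.05,"rx":0,"ry":0,"rz":0,"grip":0.05},{"x":0,"y":0,"z":0,"rx":0,"ry":0,"rz":0,"grip":0.05},{"x":0,"y":0,"z":0,"rx":0,"ry":0,"rz":0,"grip":0.05},{"x":0,"y":0,"z":0,"rx":0,"ry":0,"rz":0,"grip":0.05},{"x":0,"y":0,"z":0,"rx":0,"ry":0,"rz":0,"grip":0.05},{"x":0,"y":0,"z":0,"rx":0,"ry":0,"rz":0,"grip":0.05},{"x":0,"y":0,"z":0,"rx":0,"ry":0,"rz":0,"grip":0.05}]'; python3 -c "
from plant import ctrl
print(ctrl.get_state()['wrist_torque'])"
```

```text
time: 25.5
eef_pos: [0.5468, 0.0369, 0.0623]
tcp_rot: [-0.092, 0.996, 0.0, -0.0]
contact_force: [-4.7, 0.5, 7.1]
opening: 0.148
finger_force: 80.1
[ 0.04135726  0.79026772 -0.02937217]
```

```bash
python3 -m creep '[{"x":0.1,"y":0,"z":0.1,"rx":0,"ry":0,"rz":0,"grip":0.05},{"x":0.1,"y":0,"z":0.1,"rx":0,"ry":0,"rz":0,"grip":0.05},{"x":0,"y":0,"z":0.1,"rx":0,"ry":0,"rz":0,"grip":0.05},{"x":0,"y":0,"z":0.1,"rx":0,"ry":0,"rz":0,"grip":0.05},{"x":0,"y":0,"z":0,"rx":0,"ry":0,"rz":0,"grip":0.05},{"x":0,"y":0,"z":0,"rx":0,"ry":0,"rz":0,"grip":0.05},{"x":0,"y":0,"z":0,"rx":0,"ry":0,"rz":0,"grip":0.05},{"x":0,"y":0,"z":0,"rx":0,"ry":0,"rz":0,"grip":0.05},{"x":0,"y":0,"z":0,"rx":0,"ry":0,"rz":0,"grip":0.05},{"x":0,"y":0,"z":0,"rx":0,"ry":0,"rz":0,"grip":0.05}]'; python3 - <<'E'
from plant import ctrl,optics
from loc import *
z=[]
for i in range(6): S=optics.read_camera("side"); z.append(ctrl.get_state()['contact_force'])
print(np.round(z,1))
# home check: bench-side edges of plate/base and scraper unchanged by diff against first picture
g=S["color"].mean(2).astype(int); print(g[205:222,246:254:2])
E
```

```text
time: 26.33
eef_pos: [0.5469, 0.0369, 0.0623]
tcp_rot: [-0.092, 0.996, 0.0, 0.0]
contact_force: [-5.1, -0.0, 7.9]
opening: 0.147
finger_force: 80.4
[[-5.6  0.5  7.7]
 [-6.5  0.9  8.1]
 [-5.3  1.5  7.6]
 [-5.7  0.3  7.9]
 [-6.1 -0.3  8.8]
 [-6.9  0.9  9. ]]
[[132 135 136 136]
 [133 134 138 148]
 [135 133 137 181]
 [135 121 131 217]
 [129  96 101 208]
 [102  74  90 174]
 [ 76  68  93 162]
 [ 66  63  94 167]
 [ 65  65  92 160]
 [ 62  67  89 160]
 [ 64  65  90 159]
 [ 59  65  91 157]
 [ 68  67  88 154]
 [ 65  65  80 139]
 [ 63  63  66 111]
 [ 61  61  64  79]
 [ 54  83  71  67]]
```

```bash
python3 -m creep '[{"x":0,"y":0,"z":0.1,"rx":0,"ry":0,"rz":0,"grip":0.05},{"x":0,"y":0,"z":0,"rx":0,"ry":0,"rz":0,"grip":0.05},{"x":0,"y":0,"z":0,"rx":0,"ry":0,"rz":0,"grip":0.05},{"x":0,"y":0,"z":0,"rx":0,"ry":0,"rz":0,"grip":0.05},{"x":0,"y":0,"z":0,"rx":0,"ry":0,"rz":0,"grip":0.05},{"x":0,"y":0,"z":0,"rx":0,"ry":0,"rz":0,"grip":0.05},{"x":0,"y":0,"z":0,"rx":0,"ry":0,"rz":0,"grip":0.05},{"x":0,"y":0,"z":0,"rx":0,"ry":0,"rz":0,"grip":0.05},{"x":0,"y":0,"z":0,"rx":0,"ry":0,"rz":0,"grip":0.05},{"x":0,"y":0,"z":0,"rx":0,"ry":0,"rz":0,"grip":0.05}]'; python3 - <<'E'
from plant import ctrl,optics
from loc import *
z=[]
for i in range(8): S=optics.read_camera("side"); z.append(ctrl.get_state()['contact_force'])
print(np.mean(z,0))
# dowel tip seen in hole b; scraper standing
print(S["color"].mean(2).astype(int)[217:226,243:256]); print(proj(S,[.4798,.0234,.044]),proj(S,[.4798,.0234,.048]))
d=np.abs(S["color"].astype(int)-np.load("side0.npz")["color"]).max(2)
print("scraper diff",d[170:206,185:222].mean())
E
```

```text
time: 27.47
eef_pos: [0.5468, 0.0369, 0.0623]
tcp_rot: [-0.092, 0.996, 0.0, 0.0]
contact_force: [-6.1, 0.9, 8.7]
opening: 0.147
finger_force: 80.4
[-6.14669423  0.4545791   8.92586898]
[[ 67  63  66  67  66  65  64  87 131 152 152 125  96]
 [ 68  64  66  66  67  63  63  79 114 141 147 123  95]
 [ 60  66  67  63  65  63  64  70  88 108 129 112  83]
 [ 64  63  64  61  59  61  63  66  67  78  89  84  63]
 [ 61  67  64  54  58  80  83  72  65  68  67  68  63]
 [ 53  56  60  51  71 114 115  91  71  63  64  67  65]
 [ 47  49  57  54  73  93  92  78  66  64  65  65  65]
 [ 43  46  53  52  60  67  68  67  63  68  64  64  65]
 [ 45  47  48  47  54  55  57  64  63  63  66  65  62]]
[248.18541894 222.34635802] [248.16692199 221.30598943]
scraper diff 37.897147147147145
```

```bash
python3 -c "
from plant import sign_off
print(sign_off())"
```

```text
the job is handed in; nothing more can be done
None
```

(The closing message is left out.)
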